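# Slide the palette board home in the paint box and lock it

### The arm

A 6-joint arm with a two-finger parallel gripper is mounted at the origin on the work surface. World frame = base frame: x ahead of the robot, y to its left, z up, the work surface at z = 0. Lengths are in m, angles in rad, forces in N, time in s.
With the tool pointing down it reaches from about 0.375 to 0.975 m from the base axis. Payload 3.8 kg.
Tool frame: the origin (TCP) lies midway between the tips of the shut fingers; the grasp point (between the pads) lies 19 mm behind it; z points along the fingers, y is the line along which they close (so a half turn about z gives the same grasp; the last joint's range is limited). The gripper opens to 85 mm and grips with 20 to 120 N. Pads are 22 mm wide; open, the fingers measure 114 mm over their backs; the gripper's body (76 mm by 85 mm) begins 54 mm behind the grasp point. The pads swing forward as they close: fully open they stand 13 mm farther back than shut.
Start: joints at [-1.199, 0.264, 1.604, -0, 1.274, -0.037], TCP at [0.268, -0.619, 0.231] pointing down, gripper open.
Joint ranges: [-2.63, 2.63], [-0.94, 2.18], [0.31, 2.57], [-1.31, 4.45], [0, 2.66], [-2.55, 2.55]. Speed limits (rad/s): [2.57, 2.57, 3.14, 3.14, 3.14, 3.14].

### API

Orientations are given as a rotation vector (axis times angle).
In Python, from bench import status, optics, job gives the robot as it stands. The module is installed in compiled form; this text tells all that it offers.
- The arm moves only by the tool apply_moves, never from a script. Its argument "rows" is a list of rows, each a list of 4 numbers: the shift along the tool's x, y, z in cm, then the turn about the tool's z in degrees. In form: [[dx, dy, dz, yaw], ...]. A call has 1 to 12 rows; each row shifts and turns the commanded pose from where the row before left it, along the tool's axes as they then stand; what a row does not reach is not made up. A row lasts 1/12 s, in which the tool goes at most 41.7 mm and 7.16 degrees, less where a joint would pass 70% of its speed; a pose out of reach is approached as far as the arm can. A call with a gripper value outside its range is refused whole. "grip" is the closure, from -1 (fully open) to 1 (shut), so that 0 is half open, set as the call begins (left out, the last holds). The fingers move at their own pace and stop on an object; the grip force is fixed at half the most. Time passes only in rows, so rows that do not move let the fingers close. It gives the time, the measured TCP pose, the force, the opening and the grip force at its end, in the units of the state.
- status.state(): the state, without advancing time (a new reading comes with each control period).
- optics.camera(name): name is "scene" or "top"; returns a dict with "img" (480x640x3 uint8, red, green, blue), "z_map" (480x640 float32, m along the optical axis (not along the pixel's ray), 0 where there is no reading), "intrinsics" (3x3 intrinsics, pixels), "extrinsics" (4x4, takes a point from world to camera coordinates). Camera axes: x right, y down, z forward; pixel columns grow to the right and rows downward; lengths in m; the calibration is good to about 2 mm. A picture is of the moment at which its call begins.
- job.finish_job(): hands the job in; it is judged then, once.
The state is a dict: "clock": time; "qpos": joint angles; "joint_velocities": joint speeds; "joint_efforts": joint torques, N m; "tool_pos": TCP position; "tool_rot": TCP orientation; "ft_force": force on the tool from outside, world axes, zero at the start; "wrist_torque": the same for the moment, N m; "gripper_width": opening from 0.0 (shut) to 1.0 (fully open); "grasp_force": force on a finger pad.
Only numpy, scipy, OpenCV 4.12 (cv2) and the standard library are available. Lean on these libraries where they do the work, as an engineer would, in place of code of your own. Each camera call takes 0.05 s, during which the arm holds its last target. There are 200 camera calls.

### The job

With a fingertip, slide the palette board along the rails of the open wooden paint box, towards the end with the brass turn button, until you feel it drop into its recess over the paint pots and lie flat, just below the rim. Then push the turn button round by its stud, a full quarter turn, so that it points in over the board and locks it down. Push only: do not lift the board, and leave the other things on the desk standing where they are.

Things in the scene. Friction and masses are not known exactly. Their poses are not given: they have to be found in the camera images.
- paintbox: open dark wooden paint box, fixed on the desk: 168 x 378 mm outside (its x by y), rim 75 mm above the desk, walls 12 mm. Origin: centre of its underside, on the desk; z up, +y along its length to the end with the turn button, the way the board slides. Inside x -72..72, y -177..177 mm; a 14 mm wide rail along each long wall; between them (x -58..58) the well is open down to its floor at z 8 mm
- rails (a point): middle between the two high rails, level with their tops (box frame x 0, y -77, z 70 mm). They are 70 mm above the desk from box y -177 to 23, then step down 6 mm into the recess. Brushes lie on the floor of the well here, below 16 mm; a divider 40 mm high stands at box y 15..21
- recess (a point): middle of the recess, level with its low rail tops (box frame x 0, y 100, z 64 mm): the rails are 64 mm above the desk from box y 23 to the end wall at 177, 154 mm in which the 150 mm board drops. Pushed there, the board first dips its leading edge, then drops flat as its trailing edge passes the step; its top is then 3 mm below the rim. Paint pots below, up to 39 mm above the desk
- board (a point): centre, half-way through its thickness, of the loose pale palette board: 140 (x) x 150 (y) x 8 mm, about 0.13 kg, axes as the box's; 34 mm thumb hole at x 34, y 35 mm; dried paint dabs. It starts on the high rails, top 3 mm above the rim, 2 mm play to each long wall, with 55 to 95 mm clear between its trailing (-y) edge and the box's end wall, for a finger to reach down behind it
- turn (a joint): angle of the brass turn button on the rim of the box's +y end (rad): 0 = lying along that end wall, pointing to the box's +x; grows as it turns clockwise seen from above; 1.57 = pointing to the box's -y, over the board; stops at -0.3 and 1.6. A stiff pivot: it stays where it is left, and takes about 1 N at the stud
- turn_pivot (a point): pivot of the turn button, on top of the rim of the +y end wall (box frame x -30, y 183, z 75 mm)
- turn_stud (a point): middle of the stud on the turn button: an upright brass pin, 10 mm in diameter, 16 mm tall (79.5 to 95.5 mm above the desk), 42 mm from the pivot. The flat blade below it is 58 x 13 x 3 mm
- dropper_a: bystander: black dropper bottle with black cap, 25 mm wide, 76 mm tall, standing beside the box; origin at its foot
- dropper_b: bystander: black dropper bottle with white cap, 25 mm wide, 76 mm tall, standing beside the box; origin at its foot
- mixing_cup: bystander: clear mixing cup, 44 mm wide, 30 mm tall; origin at its foot
- sanding_block: bystander: wooden sanding block with cork sole, 35 x 75 x 22 mm; origin at its underside
- dish: bystander: shallow metal dish, 60 mm wide, 12 mm tall, off the box's +y end; origin at its underside
- squeeze_bottle: bystander: white squeeze bottle with cone nozzle, 72 mm wide, 190 mm tall; origin at its foot
- brush_mug: bystander: white mug full of brushes, 76 mm wide, 210 mm tall; origin at its foot
Mind the look-alikes: they are no part of the job. Of the things that look like the part that bears board, the larger one is meant.

How it is judged:
By the outcome, as a careful person would: the job done as asked, in the order asked, and still so for the second after the job is handed in, with the robot touching nothing.
It also fails if it takes over 51 s, if anything falls off the work surface, if the arm or the gripper's body presses on something with over 40 N, if the wrist force passes 120 N, or if a joint passes its speed limit or range.

## Working session

There is one attempt and no reset: what is moved stays moved. The work goes in short steps, Python scripts to look and compute and a tool call to move; the robot and the scene stay as the last step left them, time stands still between calls to the robot, and variables do not carry over. Pictures are saved under pics/ and viewed, at most 10 in all, crops included, and the job is handed in when it is done.

Besides the shell and the picture viewer there is one more tool, called after ">>>" by a JSON object that holds its "api" and its "payload", one argument or row to a line. apply_moves: Moves the arm, as the interface text tells. Its arguments: {"type":"object","properties":{"rows":{"type":"array","items":{"type":"array","items":{"type":"number"}}},"grip":{"type":"number"}},"required":["rows"]}

```bash
mkdir -p pics; python3 - <<'E'
from bench import status, optics
import cv2, numpy as np
for n in("top","scene"):
    c=optics.camera(n); cv2.imwrite(f"pics/{n}1.png",c["img"][:,:,::-1]); np.savez(n+"1.npz",**c)
    print(n,c["intrinsics"].tolist(),np.round(c["extrinsics"],3).tolist())
s=status.state(); print(s["clock"],s["tool_pos"],s["tool_rot"],s["gripper_width"])
E
```

```text
top [[463.2234253781914, 0.0, 326.0367230723817], [0.0, 463.2234253781914, 239.33270436320095], [0.0, 0.0, 1.0]] [[0.006, -1.0, 0.004, -0.033], [-0.998, -0.007, -0.067, 0.533], [0.067, -0.003, -0.998, 0.998], [0.0, 0.0, 0.0, 1.0]]
scene [[468.31556626644397, 0.0, 323.0545941355312], [0.0, 468.31556626644397, 240.67213709402972], [0.0, 0.0, 1.0]] [[-0.849, 0.529, 0.0, 0.468], [0.286, 0.459, -0.841, -0.066], [-0.445, -0.714, -0.541, 1.369], [0.0, 0.0, 0.0, 1.0]]
0.1 [ 0.2680656  -0.61876295  0.23006613] [-3.07420722e+00 -6.37235948e-01  5.49997524e-04] 1.0036077397769938
```

View pics/top1.png

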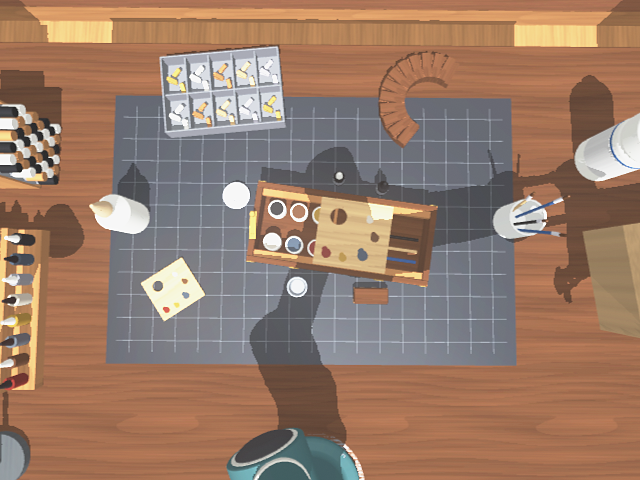

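View pics/scene1.png

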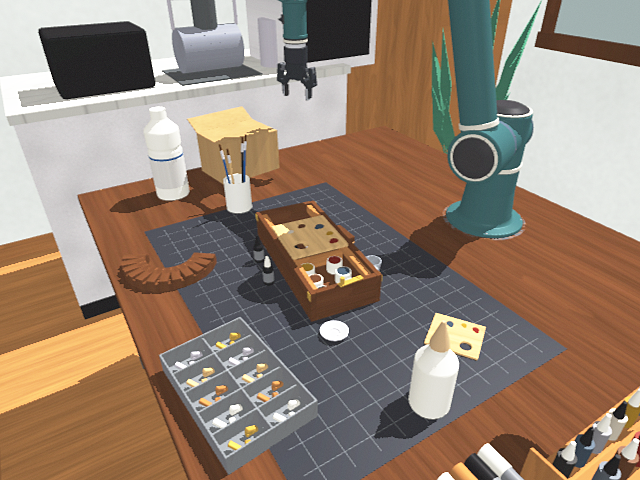

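The top view shows the box with corners at about (258,181), (437,207), (428,286) and (247,262). The brass button is at the left end (253,225), which is world +y, and the board covers roughly u 313–395. The scene view agrees. Next I'll fit the box from the depth heights.

```bash
cat > h.py <<'E'
import numpy as np, cv2
def world(c):
    v,u=np.mgrid[:480,:640]; K=c["intrinsics"]; z=c["z_map"]
    p=np.stack([(u-K[0,2])/K[0,0]*z,(v-K[1,2])/K[1,1]*z,z],-1); E=c["extrinsics"]
    return (p-E[:3,3])@E[:3,:3]
def ray(c,u,v,h):
    E=c["extrinsics"]; R=E[:3,:3]; o=-R.T@E[:3,3]
    d=R.T@np.linalg.inv(c["intrinsics"])@[u,v,1]; return o+d*(h-o[2])/d[2]
E
python3 - <<'E'
from h import *
c=dict(np.load("top1.npz")); P=world(c); c2=c
v,u=np.mgrid[:480,:640]
print("desk z",np.median(P[300:350,150:230,2]))
m=(P[...,2]>.055)&(P[...,2]<.09)&(u>244)&(u<442)&(v>176)&(v<292)&(c["z_map"]>0)
n,l,st,_=cv2.connectedComponentsWithStats(m.astype(np.uint8),connectivity=4)
k=1+np.argmax(st[1:,4]); m=l==k
uv=np.float32(np.c_[u[m],v[m]])
# pixel edge points -> plane z=.075
W=np.array([ray(c,*q,.075)[:2] for q in uv],np.float32)
r=cv2.minAreaRect(W*1000); print(r)
b=cv2.boxPoints(r); print(b)
ctr=np.array(r[0])/1000
e=[(b[i+1]-b[i]) for i in range(3)]; L=max(e,key=np.linalg.norm); Y=L/np.linalg.norm(L); Y=Y*np.sign(Y[1]); X=np.array([Y[1],-Y[0]])
print("ctr",ctr,"Y",Y,"ang",np.degrees(np.arctan2(Y[1],Y[0])))
np.savez("box.npz",c=ctr,X=X,Y=Y)
# profile along box y
d=P[...,:2]-ctr; bx=d@X; by=d@Y
for x0 in(-.03,.0,.05):
  print(x0,[(y,int(1000*np.median(P[...,2][(abs(bx-x0)<.008)&(abs(by-y/1000)<.003)]))) for y in range(-190,195,8) if ((abs(bx-x0)<.008)&(abs(by-y/1000)<.003)).any()])
hsv=cv2.cvtColor(c["img"],cv2.COLOR_RGB2HSV)
m=(hsv[...,0]>20)&(hsv[...,0]<32)&(hsv[...,1]>120)&(hsv[...,2]>120)&(abs(bx)<.09)&(by>.165)&(by<.2)
print("brass bx,by",m.sum(),bx[m].min(),bx[m].max(),by[m].mean(),u[m].mean(),v[m].mean())
# other tall things
for name,(a,bb) in dict(dA=(339,176),dB=(382,186),cup=(297,287),dish=(236,195),block=(370,295)).items(): 
  w=P[bb,a]; print(name,w,(w[:2]-ctr)@X,(w[:2]-ctr)@Y)
im=cv2.resize(c["img"][170:300,235:445],None,fx=3.8,fy=3.8,interpolation=cv2.INTER_CUBIC); cv2.imwrite("pics/crop1.png",im[:,:,::-1])
E
```

```text
desk z 0.001315970872913551
((542.0160522460938, -59.94676208496094), (383.28759765625, 170.56167602539062), 82.19300079345703)
[[ 431.4934  -238.23   ]
 [ 600.47424 -261.3985 ]
 [ 652.5387   118.33647]
 [ 483.55786  141.50497]]
ctr [ 0.54201605 -0.05994676] Y [0.13583653 0.9907313 ] ang 82.193
-0.03 [(-190, 75), (-182, 49), (-174, 7), (-166, 10), (-158, 10), (-150, 9), (-142, 8), (-134, 10), (-126, 11), (-118, 9), (-110, 13), (-102, 77), (-94, 78), (-86, 77), (-78, 77), (-70, 77), (-62, 78), (-54, 78), (-46, 78), (-38, 77), (-30, 77), (-22, 77), (-14, 78), (-6, 77), (2, 78), (10, 78), (18, 77), (26, 78), (34, 78), (42, 77), (50, 75), (58, 39), (66, 10), (74, 8), (82, 38), (90, 39), (98, 37), (106, 37), (114, 35), (122, 7), (130, 37), (138, 39), (146, 39), (154, 38), (162, 36), (170, 8), (178, 80), (186, 79)]
0.0 [(-190, 74), (-182, 54), (-174, 7), (-166, 8), (-158, 7), (-150, 7), (-142, 7), (-134, 7), (-126, 7), (-118, 7), (-110, 8), (-102, 76), (-94, 77), (-86, 78), (-78, 77), (-70, 78), (-62, 77), (-54, 78), (-46, 77), (-38, 78), (-30, 78), (-22, 77), (-14, 78), (-6, 77), (2, 77),
[... 574 characters left out ...]
5), (58, 39), (66, 8), (74, 7), (82, 35), (90, 37), (98, 38), (106, 37), (114, 7), (122, 9), (130, 16), (138, 38), (146, 39), (154, 38), (162, 9), (170, 8), (178, 75), (186, 74)]
brass bx,by 22 -0.03533820156239767 0.08518547797012488 0.17870558054317012 254.9090909090909 221.13636363636363
dA [ 0.66294192 -0.05572628  0.06942826] 0.11923174966228609 0.02060751210742603
dB [ 0.64382399 -0.14704673  0.06146602] 0.11269566600139751 -0.07246342750325842
cup [0.4279936  0.03377959 0.00559337] -0.12569707237861788 0.07736921434755367
dish [0.63130846 0.17178012 0.00704945] 0.05698780932624583 0.24170824059646176
block [ 0.41228514 -0.12559242  0.02140415] -0.11961140131066367 -0.08265940635113014
```

View pics/crop1.png

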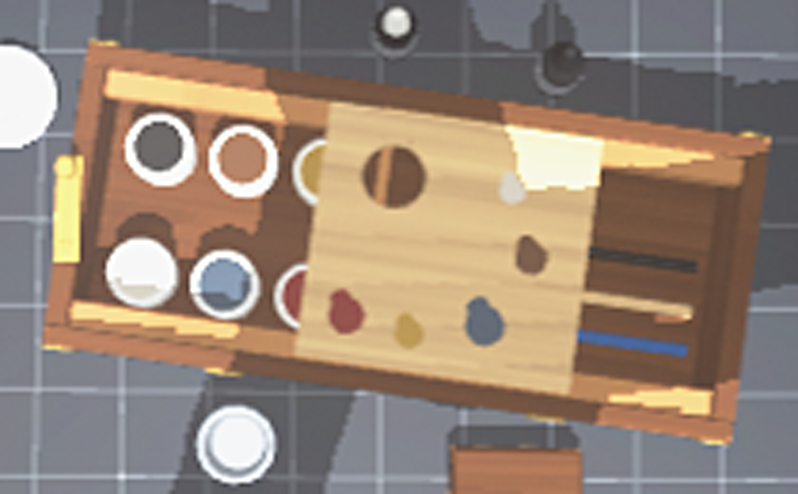

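The crop shows the board with its trailing edge on the right (u≈590) and a clear gap of about 73 mm behind it. The button lies at the left end (u≈67, v 160–260), with the stud near its top. First I'll align the tool with the box and shut the fingers.

>>> {"api": "apply_moves", "payload": {
  "rows": [
    [0,0,0,6.24],
    [0,0,0,6.24],
    [0,0,0,6.24],
    [0,0,0,6.24],
    [0,0,0,6.24],
    [1.0,-2.3,0,0],
    [1.0,-2.3,0,0],
    [1.0,-2.3,0,0],
    [1.0,-2.3,0,0],
    [1.0,-2.3,0,0],
    [1.0,-2.3,0,0],
    [0,0,0,0]
  ],
  "grip": 1
}}

```text
clock: 1.1
tool_pos: [0.3482, -0.4869, 0.2306]
tool_rot: [-3.131, 0.208, -0.0]
ft_force: [0.2, -0.6, 0.3]
gripper_width: -0.001
grasp_force: 0.0
```

>>> {"api": "apply_moves", "payload": {
  "rows": [
    [1.22,-2.8,0,0],
    [1.22,-2.8,0,0],
    [1.22,-2.8,0,0],
    [1.22,-2.8,0,0],
    [1.22,-2.8,0,0],
    [1.22,-2.8,0,0],
    [1.22,-2.8,0,0],
    [1.22,-2.8,0,0],
    [1.22,-2.8,0,0],
    [1.22,-2.8,0,0],
    [1.22,-2.8,0,0],
    [0,0,0,0]
  ]
}}

```text
clock: 2.1
tool_pos: [0.5231, -0.2, 0.2309]
tool_rot: [-3.132, 0.207, -0.001]
ft_force: [-0.9, 0.6, -0.4]
gripper_width: -0.001
grasp_force: 0.0
```

```bash
python3 - <<'E'
from bench import status, optics
import cv2,numpy as np
s=status.state(); print(s["qpos"],s["tool_pos"],s["ft_force"])
b=np.load("box.npz"); c=b["c"]-.0023*b["Y"]; d=s["tool_pos"][:2]-c; print("box xy",d@b["X"],d@b["Y"])
E
```

```text
[-0.41114954  0.04734319  1.85312123  0.00255754  1.24127911  1.29087818] [ 0.52310104 -0.19998963  0.23090736] [-0.85748521  0.6361481  -0.41411744]
box xy 0.0002832428936506893 -0.13901419761982164
```

>>> {"api": "apply_moves", "payload": {
  "rows": [
    [0,0,2,0],
    [0,0,2,0],
    [0,0,2,0],
    [0,0,2,0],
    [0,0,2,0],
    [0,0,2,0],
    [0,0,1.5,0],
    [0,0,1.2,0],
    [0,0,1.2,0],
    [0,0,1,0],
    [0,0,0.6,0],
    [0,0,0,0]
  ]
}}

```text
clock: 3.1
tool_pos: [0.5201, -0.2035, 0.0548]
tool_rot: [-3.134, 0.213, 0.004]
ft_force: [0.3, -0.2, -0.4]
gripper_width: 0.0
grasp_force: 0.0
```

```bash
python3 - <<'E'
from bench import optics
import cv2,numpy as np
o=[]
c=optics.camera("scene")["img"][190:320,240:400]; o.append(cv2.resize(c,(480,390),interpolation=3))
c=optics.camera("top")["img"][170:300,235:445]; o.append(cv2.resize(c,(630,390),interpolation=3))
cv2.imwrite("pics/c2.png",cv2.resize(np.hstack(o),(800,281))[:,:,::-1])
E
```

```text
(no output)
```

View pics/c2.png

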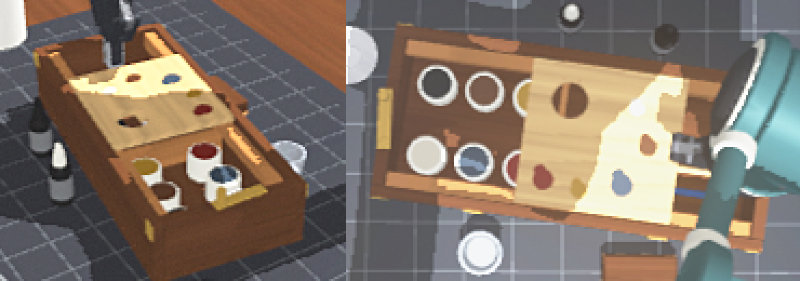

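The fingers stand in the gap behind the board, with clearance all round. Now I'll push.

>>> {"api": "apply_moves", "payload": {
  "rows": [
    [0.2,-1,0,0],
    [0,-1,0,0],
    [0,-0.8,0,0],
    [0,-0.8,0,0],
    [0,-0.8,0,0],
    [0,-0.8,0,0],
    [0,-0.8,0,0],
    [0,-0.8,0,0],
    [0,-0.8,0,0],
    [0,-0.8,0,0],
    [0,-0.8,0,0],
    [0,-0.8,0,0]
  ]
}}

```text
clock: 4.2
tool_pos: [0.5366, -0.1042, 0.0562]
tool_rot: [3.134, -0.213, -0.0]
ft_force: [-1.1, -3.2, 1.5]
gripper_width: 0.001
grasp_force: 1.2
```

>>> {"api": "apply_moves", "payload": {
  "rows": [
    [0,-0.6,0,0],
    [0,-0.6,0,0],
    [0,-0.6,0,0],
    [0,-0.6,0,0],
    [0,-0.6,0,0],
    [0,-0.4,0,0],
    [0,0,0,0]
  ]
}}

```text
clock: 4.78
tool_pos: [0.541, -0.0702, 0.056]
tool_rot: [-3.134, 0.212, 0.001]
ft_force: [0.5, 0.2, 0.4]
gripper_width: -0.001
grasp_force: 0.0
```

```bash
cat > look.py <<'E'
from bench import status,optics
from h import *
import sys
s=status.state(); b=np.load("box.npz"); ctr=b["c"]-.0023*b["Y"]; d=s["tool_pos"][:2]-ctr; print("tool box xy",d@b["X"],d@b["Y"],s["tool_pos"][2],s["ft_force"],s["qpos"][5])
o=[]
C=optics.camera("scene"); c=C["img"][190:320,240:400]; o.append(cv2.resize(c,(480,390),interpolation=3))
C=optics.camera("top"); c=C["img"][170:300,235:445]; o.append(cv2.resize(c,(630,390),interpolation=3))
cv2.imwrite(f"pics/{sys.argv[1]}.png",cv2.resize(np.hstack(o),(800,281))[:,:,::-1])
P=world(C); dd=P[...,:2]-ctr; bx=dd@b["X"]; by=dd@b["Y"]
for x0 in(-.05,0,.05):
  r=[]
  for y in range(0,196,5):
    m=(abs(bx-x0)<.008)&(abs(by-y/1000)<.003)
    r.append((y,int(1000*np.median(P[...,2][m])) if m.any() else None))
  print(x0,r)
E
python3 look.py c3
```

```text
tool box xy 0.00039355708125251725 -0.00797336997740033 0.05598260618520181 [0.45475411 0.19647405 0.44516774] 1.5304530436905637
-0.05 [(0, 6), (5, 12), (10, 78), (15, 78), (20, 77), (25, 77), (30, 78), (35, 448), (40, 455), (45, 455), (50, 453), (55, 450), (60, None), (65, None), (70, 76), (75, 76), (80, 76), (85, 75), (90, 74), (95, 74), (100, 74), (105, 74), (110, 73), (115, 73), (120, 72), (125, 73), (130, 74), (135, 73), (140, 72), (145, 71), (150, 72), (155, 73), (160, 50), (165, 6), (170, 6), (175, 36), (180, 74), (185, 74), (190, 74), (195, None)]
0 [(0, 443), (5, 443), (10, 444), (15, 443), (20, 443), (25, 443), (30, 442), (35, 446), (40, 447), (45, 447), (50, 441), (55, 429), (60, 423), (65, None), (70, 75), (75, 75), (80, 75), (85, 75), (90, 74), (95, 74), (100, 74), (105, 74), (110, 73), (115, 72), (120, 74), (125, 74), (130, 72), (135, 72), (140, 72), (145, 72), (150, 71), (155, 72), (160, None), (165, 9), (170, 7), (175, 36), (180, 78), (185, 79), (190, 79), (195, 77)]
0.05 [(0, None), (5, None), (10, None), (15, None), (20, None), (25, None), (30, 415), (35, 246), (40, 419), (45, 417), (50, None), (55, None), (60, None), (65, None), (70, None), (75, None), (80, 75), (85, 74), (90, 75), (95, 74), (100, 73), (105, 73), (110, 69), (115, 72), (120, 9), (125, 10), (130, 69), (135, 72), (140, 72), (145, 72), (150, 72), (155, 72), (160, 39), (165, 9), (170, 9), (175, 32), (180, 74), (185, 74), (190, 75), (195, None)]
```

View pics/c3.png

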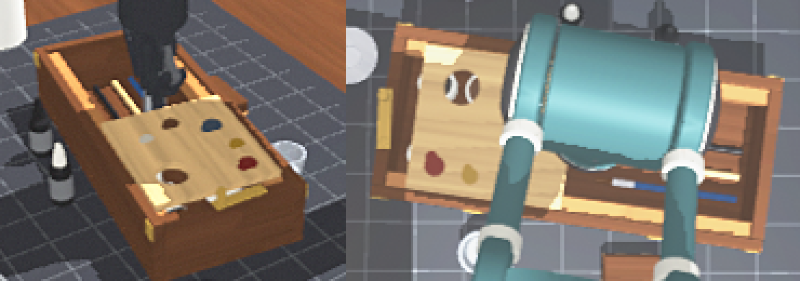

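The leading edge has dipped: the surface slopes from 78 to 72 mm, and the trailing edge is at y≈8–10. It needs about 17 mm more.

>>> {"api": "apply_moves", "payload": {
  "rows": [
    [0,-0.4,0,0],
    [0,-0.4,0,0],
    [0,-0.3,0,0],
    [0,-0.2,0,0],
    [0,-0.2,0,0],
    [0,-0.2,0,0],
    [0,0,0,0],
    [0,0,0,0]
  ]
}}

```text
clock: 5.55
tool_pos: [0.5436, -0.0542, 0.0564]
tool_rot: [-3.134, 0.213, -0.0]
ft_force: [-0.5, 0.1, -0.5]
gripper_width: 0.001
grasp_force: 0.0
```

```bash
python3 look.py c4
```

```text
tool box xy 0.0008106343008576219 0.008186353432283312 0.05636874135209792 [-0.45689605  0.08776527 -0.49827951] 1.5611462007253094
-0.05 [(0, 7), (5, 8), (10, 7), (15, 38), (20, 38), (25, 76), (30, 77), (35, 77), (40, 77), (45, 78), (50, 448), (55, 452), (60, 453), (65, 450), (70, 438), (75, None), (80, None), (85, None), (90, None), (95, 74), (100, 74), (105, 74), (110, 74), (115, 74), (120, 75), (125, 73), (130, 73), (135, 72), (140, 73), (145, 73), (150, 73), (155, 72), (160, 72), (165, 72), (170, 71), (175, 68), (180, 75), (185, 75), (190, 74), (195, None)]
0 [(0, 444), (5, 444), (10, 444), (15, 443), (20, 443), (25, 443), (30, 444), (35, 444), (40, 443), (45, 443), (50, 445), (55, 447), (60, 447), (65, 446), (70, 432), (75, 426), (80, None), (85, None), (90, None), (95, 74), (100, 74), (105, 73), (110, 74), (115, 74), (120, 74), (125, 73), (130, 73), (135, 74), (140, 73), (145, 72), (150, 72), (155, 73), (160, 72), (165, 72), (170, 71), (175, 67), (180, 78), (185, 80), (190, 79), (195, 79)]
0.05 [(0, None), (5, None), (10, None), (15, None), (20, None), (25, None), (30, None), (35, None), (40, None), (45, None), (50, 414), (55, 417), (60, 414), (65, 414), (70, None), (75, None), (80, None), (85, None), (90, None), (95, None), (100, None), (105, 74), (110, 74), (115, 74), (120, 74), (125, 72), (130, 36), (135, 39), (140, 54), (145, 71), (150, 71), (155, 72), (160, 72), (165, 72), (170, 71), (175, 70), (180, 74), (185, 74), (190, 73), (195, None)]
```

Trailing edge still up at 77 mm. I'll nudge it in small steps.

>>> {"api": "apply_moves", "payload": {
  "rows": [
    [0,-0.1,0,0],
    [0,-0.05,0,0],
    [0,0,0,0],
    [0,0,0,0]
  ]
}}

```text
clock: 5.98
tool_pos: [0.5437, -0.053, 0.0563]
tool_rot: [3.134, -0.213, 0.0]
ft_force: [0.3, -0.7, 0.3]
gripper_width: -0.005
grasp_force: 0.3
```

```bash
python3 look.py c5 | cut -c1-260
```

```text
tool box xy 0.0007379275250329691 0.009382560522698955 0.05628638058112868 [ 0.26493619 -0.73113721  0.27684805] 1.5638802217354482
-0.05 [(0, 9), (5, 8), (10, 8), (15, 38), (20, 38), (25, 71), (30, 71), (35, 71), (40, 71), (45, 72), (50, 442), (55, 451), (60, 452), (65, 450), (70, 447), (75, None), (80, None), (85, None), (90, None), (95, 74), (100, 72), (105, 71), (110, 71), (115, 72), (
0 [(0, 443), (5, 444), (10, 444), (15, 443), (20, 444), (25, 444), (30, 444), (35, 444), (40, 443), (45, 443), (50, 443), (55, 447), (60, 447), (65, 446), (70, 434), (75, 427), (80, None), (85, None), (90, None), (95, None), (100, 71), (105, 71), (110, 71), (1
0.05 [(0, None), (5, None), (10, None), (15, None), (20, None), (25, None), (30, None), (35, None), (40, None), (45, None), (50, None), (55, 416), (60, 416), (65, 415), (70, None), (75, None), (80, None), (85, None), (90, None), (95, None), (100, None), (105,
```

It dropped: the board reads 71–72 mm along its whole length. Now back off, lift, and turn the wrist half round for the turn-button stroke (joint 6 range).

>>> {"api": "apply_moves", "payload": {
  "rows": [
    [0,0.5,0,0],
    [0,0.7,0,0],
    [0,0,-2,0],
    [0,0,-3,0],
    [0,0,-3,0],
    [0,0,-3,0],
    [0,0,-3,-6],
    [0,0,0,-7],
    [0,0,0,-7],
    [0,0,0,-7],
    [0,0,0,-7],
    [0,0,0,-7]
  ]
}}

```text
clock: 7.08
tool_pos: [0.5419, -0.0654, 0.1964]
tool_rot: [3.008, 0.907, 0.0]
ft_force: [-0.8, -0.3, -0.4]
gripper_width: 0.003
grasp_force: 0.0
```

>>> {"api": "apply_moves", "payload": {
  "rows": [
    [0,0,0,-7],
    [0,0,0,-7],
    [0,0,0,-7],
    [0,0,0,-7],
    [0,0,0,-7],
    [0,0,0,-7],
    [0,0,0,-7],
    [0,0,0,-7],
    [0,0,0,-7],
    [0,0,0,-7],
    [0,0,0,-7],
    [0,0,0,-7]
  ]
}}

```text
clock: 8.08
tool_pos: [0.5419, -0.0654, 0.1962]
tool_rot: [-1.629, -2.686, 0.0]
ft_force: [1.0, -0.6, 0.2]
gripper_width: -0.004
grasp_force: 0.0
```

>>> {"api": "apply_moves", "payload": {
  "rows": [
    [0,0,0,-7],
    [0,0,0,-7],
    [0,0,0,-7],
    [0,0,0,-7],
    [0,0,0,-7],
    [0,0,0,-7],
    [0,0,0,-7],
    [0,0,0,-6],
    [0,0,0,0],
    [0,0,0,0]
  ]
}}

```text
clock: 8.92
tool_pos: [0.5419, -0.0653, 0.1962]
tool_rot: [-0.218, -3.134, 0.0]
ft_force: [0.4, 0.4, -0.2]
gripper_width: -0.001
grasp_force: 0.0
```

```bash
python3 look.py c6 | head -1; python3 - <<'E'
from bench import status,optics
from h import *
s=status.state(); print(s["tool_pos"],s["tool_rot"],s["qpos"])
b=np.load("box.npz"); ctr=b["c"]-.0023*b["Y"]
c=optics.camera("top"); P=world(c); d=P[...,:2]-ctr; bx=d@b["X"];by=d@b["Y"]
m=(P[...,2]>.086)&(P[...,2]<.1)&(abs(bx)<.085)&(by>.15)&(by<.205); print("stud",m.sum(),bx[m].mean(),by[m].mean(),P[m].mean(0))
m=(P[...,2]>.0775)&(P[...,2]<.1)&(abs(bx)<.085)&(by>.15)&(by<.205); print("blade",m.sum(),bx[m].min(),bx[m].max(),by[m].min(),by[m].max())
w=(abs(P[...,2]-.075)<.0035)
for x0 in(-.06,.05): 
  q=w&(abs(bx-x0)<.01)&(by>.17)&(by<.2); print("rim end",x0,by[q].min(),by[q].max())
for y0 in(.1,.05): 
  q=w&(abs(by-y0)<.02)&(abs(bx)>.073)&(abs(bx)<.095); print("side",[ (bx[q&(bx*k>0)].min(),bx[q&(bx*k>0)].max()) for k in(1,-1) if (q&(bx*k>0)).any()])
E
```

```text
tool box xy 0.0006403280782599739 -0.002966582423132858 0.19624441952156363 [ 0.41089386  0.43636478 -0.22945816] -1.5971049688019165
[ 0.54198177 -0.06509412  0.19623395] [-2.17327483e-01 -3.13399342e+00 -2.21551896e-05] [-1.65166357e-01  4.56033426e-02  1.92050553e+00  7.64092184e-06
  1.17555775e+00 -1.59749684e+00]
stud 20 0.011660567339578477 0.1863737501197163 [0.57857248 0.12083692 0.0954838 ]
blade 201 -0.08302075896058068 0.08348474208290733 0.15372964351202492 0.1931104897580825
rim end -0.06 0.17017041375743003 0.18866377802271872
rim end 0.05 0.17003008488326438 0.1883887323861219
side [(np.float64(0.07305139335962729), np.float64(0.08455240028084458)), (np.float64(-0.08327626888566403), np.float64(-0.07308772363780691))]
side [(np.float64(-0.08320324463713519), np.float64(-0.07301119405368366))]
```

View pics/c6.png

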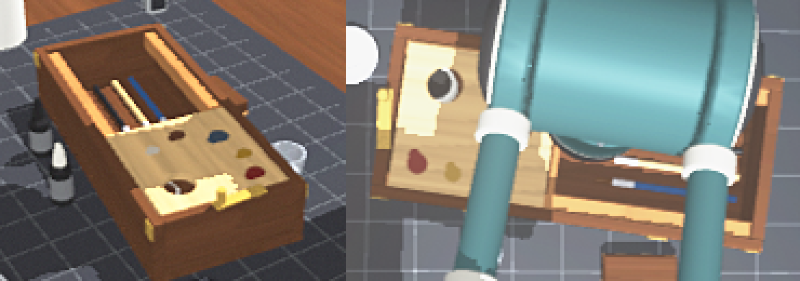

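The board lies flat and the stud is at box (12, ~184). Now I'll move beyond the end wall and come down beside the stud.

>>> {"api": "apply_moves", "payload": {
  "rows": [
    [-0.2,2.7,0,0],
    [-0.2,2.7,0,0],
    [-0.2,2.7,0,0],
    [-0.2,2.7,0,0],
    [-0.2,2.7,0,0],
    [-0.1,2.7,0,0],
    [0,2.7,0,0],
    [0,2.8,0,0],
    [0,0,0,0]
  ]
}}

```text
clock: 9.82
tool_pos: [0.5828, 0.1532, 0.1964]
tool_rot: [0.21, 3.134, 0.004]
ft_force: [0.3, 0.3, -0.9]
gripper_width: 0.003
grasp_force: 0.0
```

>>> {"api": "apply_moves", "payload": {
  "rows": [
    [0,0,2,0],
    [0,0,2,0],
    [0,0,2,0],
    [0,0,2,0],
    [0,0,1.6,0],
    [0,0,1,0],
    [0,0,0.6,0],
    [0,0,0,0],
    [0,0,0,0]
  ]
}}

```text
clock: 10.57
tool_pos: [0.5827, 0.1486, 0.0847]
tool_rot: [0.214, 3.134, 0.0]
ft_force: [0.1, -0.1, -0.1]
gripper_width: -0.001
grasp_force: 0.0
```

```bash
python3 look.py c7|head -1
```

```text
tool box xy 0.011978283682823892 0.2144360185278398 0.08469891399374083 [ 0.08968194 -0.12069813 -0.09105703] -1.2263088194806002
```

View pics/c7.png

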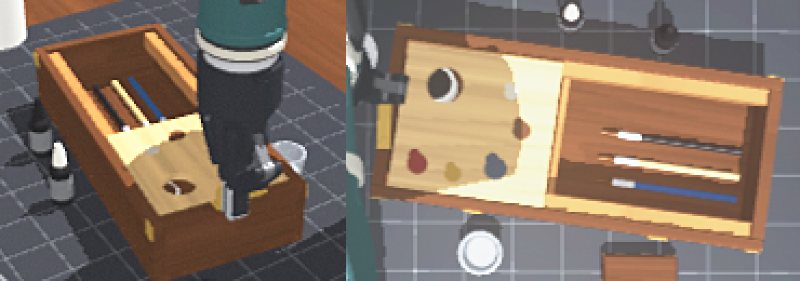

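>>> {"api": "apply_moves", "payload": {
  "rows": [
    [0,-0.5,0,0],
    [0,-0.5,0,0],
    [-0.19,-0.45,0,6],
    [-0.19,-0.45,0,6],
    [-0.19,-0.45,0,6],
    [-0.19,-0.45,0,6],
    [-0.19,-0.45,0,6],
    [-0.19,-0.45,0,6],
    [-0.19,-0.45,0,6],
    [0,0,0,0]
  ]
}}

```text
clock: 11.5
tool_pos: [0.58, 0.1043, 0.0853]
tool_rot: [1.326, 2.846, 0.001]
ft_force: [0.0, -1.1, 0.4]
gripper_width: -0.003
grasp_force: 0.3
```

```bash
python3 look.py c8|head -1
```

```text
tool box xy 0.01532312934220308 0.1702002308089955 0.08526969705291496 [ 0.03165616 -1.13656416  0.3746615 ] -0.5623579011415705
```

View pics/c8.png

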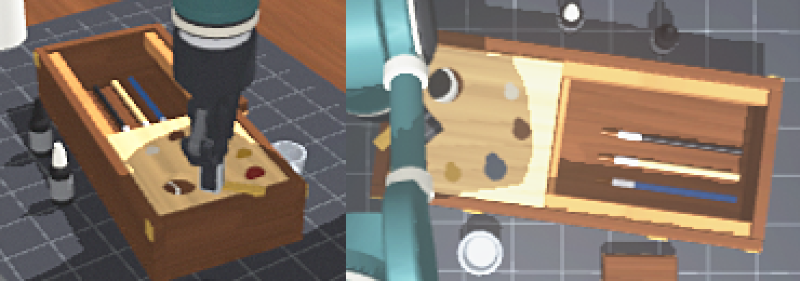

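The button is following and is about 42° round. I'll carry on with the arc.

>>> {"api": "apply_moves", "payload": {
  "rows": [
    [-0.19,-0.45,0,6],
    [-0.19,-0.45,0,6],
    [-0.19,-0.45,0,6],
    [-0.19,-0.45,0,6],
    [-0.19,-0.45,0,6],
    [-0.19,-0.45,0,6],
    [-0.19,-0.45,0,6],
    [-0.19,-0.45,0,6],
    [0,0,0,0],
    [0,0,0,0]
  ]
}}

```text
clock: 12.43
tool_pos: [0.5511, 0.08, 0.0844]
tool_rot: [-2.362, -2.071, -0.0]
ft_force: [0.0, 0.5, -0.2]
gripper_width: -0.003
grasp_force: 0.0
```

```bash
cat > st.py <<'E'
from bench import status,optics
from h import *
s=status.state(); b=np.load("box.npz"); ctr=b["c"]-.0023*b["Y"]; d=s["tool_pos"][:2]-ctr
print("tool",d@b["X"],d@b["Y"],s["tool_pos"][2],s["ft_force"])
for n in("top","scene"):
  c=optics.camera(n); P=world(c); d=P[...,:2]-ctr; bx=d@b["X"];by=d@b["Y"]
  m=(P[...,2]>.083)&(P[...,2]<.097)&(bx>-.05)&(bx<.03)&(by>.12)&(by<.2)
  hsv=cv2.cvtColor(c["img"],cv2.COLOR_RGB2HSV); m&=(hsv[...,1]>90)&(hsv[...,0]>12)&(hsv[...,0]<35)
  if m.any(): print(n,m.sum(),"stud",np.median(bx[m]),np.median(by[m]))
  m=(P[...,2]>.0765)&(P[...,2]<.082)&(bx>-.06)&(bx<.03)&(by>.115)&(by<.172)&(hsv[...,1]>90)
  if m.sum()>8:
    f=cv2.fitLine(np.float32(np.c_[bx[m],by[m]]),cv2.DIST_HUBER,0,.01,.01).ravel(); print(n,m.sum(),"blade line",f,"x mid at y",bx[m].mean(),by[m].mean())
E
python3 st.py
```

```text
tool -0.010047501739318893 0.14221261646216032 0.08443374630041418 [ 0.008484    0.53648528 -0.18610773]
scene 21 stud -0.028581206286854264 0.14492697074576605
scene 52 blade line [ 0.03866813 -0.9992521  -0.02811312  0.15569063] x mid at y -0.027726244527604107 0.15649812083449247
```

The blade is at about 88°. One small extra push takes it up to the stop.

>>> {"api": "apply_moves", "payload": {
  "rows": [
    [0,-0.15,0,0],
    [0,-0.1,0,0],
    [0,0,0,0],
    [0,0,0,0]
  ]
}}

```text
clock: 12.87
tool_pos: [0.5489, 0.0803, 0.0843]
tool_rot: [2.366, 2.066, 0.001]
ft_force: [1.7, -1.3, -1.1]
gripper_width: 0.002
grasp_force: 0.6
```

```bash
python3 st.py
```

```text
tool -0.01221878669774995 0.14219569262469095 0.08434289741979908 [ 1.74698821 -1.26666536 -1.05405983]
scene 17 stud -0.02946320694083471 0.1452203144736182
scene 52 blade line [ 0.07345321  0.99729866 -0.02926587  0.15693554] x mid at y -0.029265866130336476 0.15693554426153067
```

>>> {"api": "apply_moves", "payload": {
  "rows": [
    [0,-0.1,0,0],
    [0,0,0,0],
    [0,0,0,0]
  ]
}}

```text
clock: 13.22
tool_pos: [0.5484, 0.0804, 0.0846]
tool_rot: [2.366, 2.065, 0.002]
ft_force: [3.3, -1.0, -0.8]
gripper_width: 0.001
grasp_force: 1.5
```

The force is rising with little travel, so it's at the stop. Now withdraw.

>>> {"api": "apply_moves", "payload": {
  "rows": [
    [0,0.5,0,0],
    [0,1,0,0],
    [0,0,-2,0],
    [0,0,-3,0],
    [0,0,-3,0],
    [0,1,-3,0],
    [0,3,-1,0],
    [0,3,0,0],
    [0,3,0,0],
    [0,3,0,0],
    [0,0,0,0],
    [0,0,0,0]
  ]
}}

```text
clock: 14.22
tool_pos: [0.6921, 0.0604, 0.2028]
tool_rot: [-2.366, -2.064, 0.003]
ft_force: [-0.1, -1.2, -1.1]
gripper_width: -0.002
grasp_force: 0.0
```

```bash
python3 st.py; python3 look.py c9 | cut -c1-700
```

```text
tool 0.13239480552717972 0.1419126346881423 0.20281795494232732 [-0.07515503 -1.15814213 -1.09473274]
scene 24 stud -0.02850352634745175 0.14363754626202463
scene 58 blade line [ 0.09204675 -0.99575466 -0.02809133  0.15433894] x mid at y -0.028828167576434697 0.15548623946429616
tool box xy 0.1307284177258322 0.14210544414143478 0.2033022594037078 [-0.54993998 -0.19308128  0.19519103] 0.18752187060260134
-0.05 [(0, 8), (5, 8), (10, 7), (15, 38), (20, 38), (25, 72), (30, 71), (35, 71), (40, 71), (45, 72), (50, 623), (55, 633), (60, 636), (65, 640), (70, 647), (75, 652), (80, 657), (85, 660), (90, 661), (95, 663), (100, 664), (105, 664), (110, 664), (115, 663), (120, 662), (125, 659), (130, 657), (135, 654), (140, 649), (145, 642), (150, 642), (155, 646), (160, 647), (165, 646), (170, 645), (175, None), (180, None), (185, None), (190, None), (195, None)]
0 [(0, 7), (5, 7), (10, 7), (15, 38), (20, 38), (25, 72), (30, 72), (35, 71), (40, 72), (45, 72), (50, 72), (55, 72), (60, 634), (65, 641), (70, 641), (75, 638), (80, 641), (85, 643), (90, 644), (95, None), (100, None), (105, None), (110, None), (115, None), (120, None), (125, None), (130, None), (135, None), (140, None), (145, None), (150, None), (155, 597), (160, 604), (165, 606), (170, 606), (175, 603), (180, 600), (185, None), (190, None), (195, None)]
0.05 [(0, 7), (5, 7), (10, 8), (15, 39), (20, 38), (25, 69), (30, 72), (35, 71), (40, 72), (45, 72), (50, 72), (55, 72), (60, 72), (65, 72), (70, 589), (75, 591), (80, 591), (85, 588), (90, 71), (95, None), (100, None), (105, None), (110, None), (115, None), (120, None), (125, None), (130, None), (135, None), (140, None), (145, None), (150, None), (155, None), (160, None), (165, 580), (170, 583), (175, 586), (180, 586), (185, 583), (190, None), (195, None)]
```

View pics/c9.png

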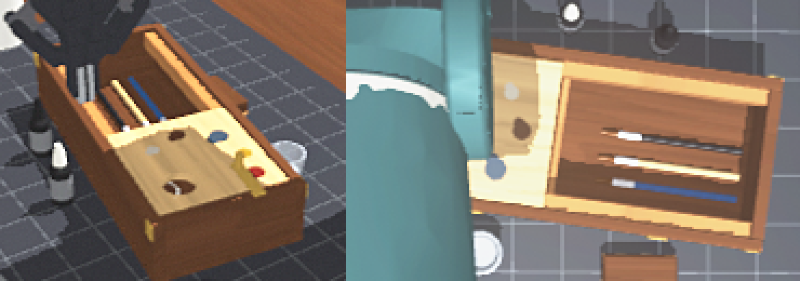

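The scene view shows the button pointing in over the board. I'll clear the top view to confirm its angle.

>>> {"api": "apply_moves", "payload": {
  "rows": [
    [0,0,-3,0],
    [0,0,-3,0],
    [3,0,0,0],
    [3,0,0,0],
    [3,0,0,0],
    [3,0,0,0],
    [3,0,0,0],
    [3,0,0,0],
    [2,0,0,0],
    [0,0,0,0],
    [0,0,0,0]
  ]
}}

```text
clock: 15.33
tool_pos: [0.7176, 0.26, 0.2643]
tool_rot: [2.364, 2.068, -0.001]
ft_force: [-0.2, -0.7, -0.3]
gripper_width: -0.004
grasp_force: 0.0
```

```bash
python3 st.py; python3 look.py c10 | cut -c1-560; python3 - <<'E'
import cv2; from bench import optics
c=optics.camera("top")["img"]
cv2.imwrite("pics/c11.png",cv2.resize(c[170:300,225:325],(600,600*130//100)[:2],interpolation=3)[:600,:,::-1])
E
```

```text
tool 0.13050692297458863 0.3430840360696846 0.26425076637517186 [-0.17140011 -0.65812314 -0.34825713]
top 19 stud -0.0298382121413026 0.1401073178836647
top 69 blade line [ 0.06877409  0.99763227 -0.0301215   0.15685333] x mid at y -0.030047071057443725 0.15585639800290624
scene 25 stud -0.027892225097255766 0.14444706348505504
scene 56 blade line [ 0.12195487 -0.99253565 -0.02806262  0.15149722] x mid at y -0.02863638983847818 0.15534025136163046
tool box xy 0.13124512165404265 0.3411591346508584 0.2644072829203508 [ 0.15619464 -1.13613366 -0.48719516] 0.4487138308712456
-0.05 [(0, 7), (5, 8), (10, 7), (15, 39), (20, 40), (25, 72), (30, 71), (35, 72), (40, 72), (45, 71), (50, 72), (55, 71), (60, 72), (65, 72), (70, 72), (75, 71), (80, 72), (85, 72), (90, 72), (95, 71), (100, 72), (105, 72), (110, 72), (115, 72), (120, 72), (125, 72), (130, 71), (135, 70), (140, 72), (145, 73), (150, 71), (155, 73), (160, 72), (165, 72), (170, 73), (175, 68), (180, 74), (185, 74), (190, 75), (195, 658)]
0 [(0, 7), (5, 8), (10, 7), (15, 38), (20, 38), (25, 71), (30, 72), (35, 71), (40, 72), (45, 71), (50, 72), (55, 72), (60, 72), (65, 71), (70, 71), (75, 71), (80, 72), (85, 71), (90, 71), (95, 72), (100, 72), (105, 72), (110, 72), (115, 72), (120, 71), (125, 72), (130, 72), (135, 72), (140, 72), (145, 72), (150, 72), (155, 72), (160, 71), (165, 73), (170, 71), (175, 71), (180, 75), (185, 74), (190, 74), (195, None)]
0.05 [(0, 7), (5, 7), (10, 8), (15, 36), (20, 37), (25, 70), (30, 72), (35, 71), (40, 72), (45, 72), (50, 70), (55, 71), (60, 71), (65, 72), (70, 72), (75, 71), (80, 71), (85, 71), (90, 71), (95, 71), (100, 71), (105, 71), (110, 72), (115, 72), (120, 72), (125, 70), (130, 41), (135, 41), (140, 67), (145, 70), (150, 71), (155, 71), (160, 72), (165, 71), (170, 71), (175, 70), (180, 74), (185, 75), (190, 74), (195, None)]
```

View pics/c11.png

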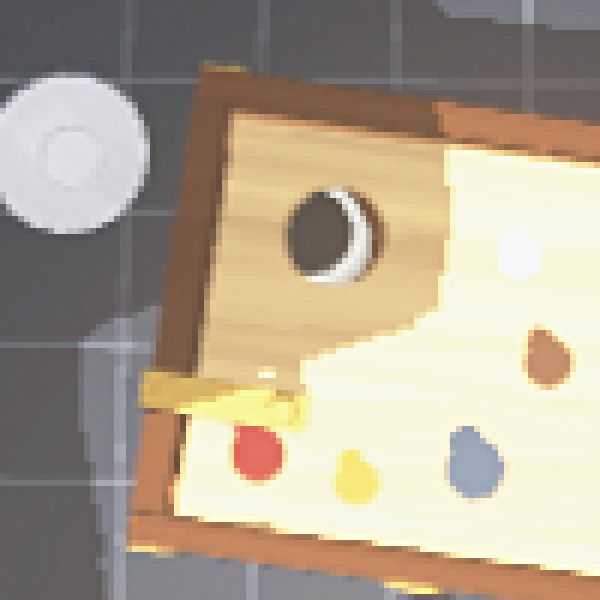

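The top view shows the board flat (71–72 mm everywhere) and the button perpendicular to the end wall, from (140,390) to (300,410), pointing in over the board. The stud measures box (-29.8, 140), which matches a full quarter turn. The bystanders are unmoved.

```bash
python3 -c "
from bench import job; print(job.finish_job())"
```

```text
the job is handed in; nothing more can be done
None
```

I slid the board into its recess, where it reads flat at 71–72 mm. I then pushed the turn button a full quarter turn to its stop over the board and handed the job in at about 15.5 s; no verdict came back.

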